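# Lay a bottle in the reading cradle and hold the magnifier over its label

### The job

Gently lay the standing bottle with the yellow label on its side in the green cradle, its label centred between the two saddles (cap either way), and let go of it. Then take the magnifier by its handle, carry it over the white tub without bumping the tub, and finish still holding it still and level in the air, lens centred over the yellow label and its long side along the bottle, about 25 mm above the label and touching neither bottle nor cradle. Do not shift or knock over the other two bottles.

Things in the scene. Friction and masses are not known exactly. Their poses are not given: they have to be found in the camera images.
- yellow_bottle: The bottle to lay down: white, upright at the start, 132 mm tall, about 150 g. Body: cylinder 42 mm diameter up to 100 mm, shoulder to 112 mm, grey cap 26 mm diameter above. Yellow label all round, 22 to 82 mm above the foot. Origin: centre of the foot; z axis from foot to cap. Any roll about its axis will do.
- yellow_bottle_label (a point): Centre of the yellow label, on the bottle's axis, 52 mm from the foot.
- pink_bottle: Bystander, the same bottle with a pink label; same frame.
- blue_bottle: Bystander, the same bottle with a blue label; same frame.
- cradle: Green cradle fixed to the bench: base 130 (x) x 85 (y) x 12 mm with two black 90-degree V saddles centred at x = -40 and +40 mm, each 12 mm thick, 66 mm wide in y, 52 mm high (68 mm free between them). The laid bottle rests in both, along x, its axis 56 mm above the bench, 23 mm clear of the base and open at the sides between the saddles. Origin: centre of the base's underside, z up.
- cradle_axis (a point): Point 56 mm above the cradle's origin, where the label centre of the laid bottle belongs (it may lie either way along the cradle's x axis).
- reading_point (a point): Point 77 mm above the cradle's origin: the highest line of the laid bottle's label, at its middle. Axes as the cradle's.
- magnifier: Rectangular magnifier lying flat on the carton, about 160 g. Black handle bar 110 x 24 wide x 24 high, x = -40 to +70 mm; blue lens frame 92 (x) x 64 (y) x 10 high, centred at x = -85. Origin: on the underside below the handle's best grip (centre of mass); +x runs from the lens to the handle's free end, z up. At the start the free end points away from the robot within 40 degrees.
- lens (a point): Centre of the underside of the lens, 85 mm from the magnifier's origin along its -x.
- handle (a point): Middle of the handle's height at the best grip: 12 mm above the magnifier's origin.
- carton: Flat brown carton fixed on the bench, 260 (x) by 180 (y) by 40 mm high, on which the magnifier lies. Origin: centre of its underside.
- tub: White open sorting tub fixed on the bench between the carton and the cradle: 340 (x) by 92 (y) by 100 mm high, stock inside does not stand above the rim. Origin: centre of its underside; its long side (x) points away from the robot.
- tub_rim (a point): Centre of the tub's mouth, at the height of its rim, 100 mm above the bench.
Things that resemble listed ones, but are neither listed nor needed, are in the scene too. Of the things that look like the magnifier, the larger one is meant.

How it is judged:
On the way, in this order (a step that is already met when the one before it is completed fails the run):
1. the yellow-labelled bottle lies in the cradle, label centred, let go (distance between yellow_bottle_label and cradle_axis below 0.013 m and angle between the z axis of yellow_bottle and the x axis of cradle, either way round below 0.12 rad and linear speed of yellow_bottle below 0.03 m/s and contact force between yellow_bottle and cradle above 0.2 N and contact force between the fingers and yellow_bottle below 0.05 N), for 0.3 s.
2. the held magnifier is carried over the tub, above its rim (contact force between the fingers and magnifier above 1 N and z of lens in the frame of tub_rim above 0 m and (y of lens in the frame of tub_rim between -0.06 and 0.06 m or y of handle in the frame of tub_rim between -0.06 and 0.06 m)), for 0.05 s.
At the end, for the whole second after the job is handed in: Bottle at rest in the cradle, let go, label centre within 13 mm of its place, axis within 0.12 rad; magnifier held still, level within 0.14 rad, long side within 0.15 rad of the cradle's, lens centre within 13 mm of the reading point sideways and 10 to 40 mm above it, touching no bottle or cradle (all of step 1 and contact force between the fingers and magnifier above 1 N and horizontal distance between lens and reading_point below 0.013 m and z of lens in the frame of reading_point between 0.01 and 0.04 m and angle between the x axis of magnifier and the x axis of cradle, either way round below 0.15 rad and angle between magnifier's own z axis and vertical below 0.14 rad and linear speed of magnifier below 0.03 m/s and contact force between magnifier and yellow_bottle below 0.05 N and contact force between each of magnifier, the fingers and cradle below 0.05 N); the arm keeps its last pose, push and grip.
It fails at once if another bottle is shifted by more than 30 mm or tipped (distance of any of pink_bottle, blue_bottle from where it was at the start of the episode above 0.03 m or angle between any of pink_bottle, blue_bottle's own z axis and vertical above 0.4 rad).
It fails at once if the tub is bumped by the magnifier (over 3 N) (contact force between magnifier and tub above 3 N).
It fails at once if the yellow-labelled bottle is dropped (falls free faster than 0.8 m/s) (linear speed of yellow_bottle above 0.8 m/s and contact force between the fingers and yellow_bottle below 0.05 N).
It also fails if it takes over 67 s, if anything falls off the work surface, if the arm or the gripper's body presses on something with over 40 N, if the wrist force passes 120 N, or if a joint passes its speed limit or range.

### The arm

A 6-joint arm with a two-finger parallel gripper is mounted at the origin on the work surface. World frame = base frame: x ahead of the robot, y to its left, z up, the work surface at z = 0. Lengths are in m, angles in rad, forces in N, time in s.
With the tool pointing down it reaches from about 0.375 to 0.925 m from the base axis. Payload 5.7 kg.
Tool frame: the origin (TCP) lies on the centre line of the jaws, within the pads' length; the fingertips stand 14 mm ahead of it and the grasp point (between the pads) lies 5 mm behind it; z points along the fingers, y is the direction in which the jaws open and shut (so a half turn about z gives the same grasp; the last joint's range is limited). The gripper opens to 85 mm and grips with 20 to 120 N. Pads are 22 mm wide; open, the fingers measure 114 mm over their backs; the gripper's body (76 mm by 85 mm) begins 54 mm behind the grasp point. The pads swing forward as they close: fully open they stand 13 mm farther back than shut.
Start: joints at [1.007, 0.359, 1.51, -0, 1.272, -0.115], TCP at [0.26, 0.541, 0.215] pointing down, gripper open.
Joint ranges: [-2.97, 2.97], [-1.01, 2.36], [0.21, 2.38], [-0.96, 4.11], [0.2, 2.71], [-2.98, 2.98]. Speed limits (rad/s): [2.39, 2.39, 3.14, 3.14, 3.14, 3.14].

### API

Orientations are given as [roll, pitch, yaw] about the fixed x, y, z axes, in that order (R = Rz(yaw) Ry(pitch) Rx(roll)).
In Python, from plant import robot gives the robot as it stands.
- The arm moves only by the tool step_arm, never from a script. Its argument "commands" is a list of rows, each an object of numbers: "tx", "ty", "tz": the shift along the tool's x, y, z in mm; "turn": the turn about the tool's z in rad. A call has 1 to 10 rows; each row is the pose to reach, as a shift and turn from the pose measured when the call began, along the tool's axes at that moment; what a row does not reach only later rows make up. A row lasts 1/10 s, in which the tool goes at most 50 mm and 8.59 degrees, less where a joint would pass 70% of its speed; a pose out of reach is approached as far as the arm can. A call with a gripper value outside its range is refused whole. "grip" is the finger opening in mm, from 0 to 85.4, set as the call begins (left out, the last holds). The fingers move at their own pace and stop on an object; "newtons" is the grip in N (left out, the last holds). Time passes only in rows, so rows that repeat a pose let the fingers close. It gives the time, the measured TCP pose, the force and the opening at its end, in the units of the state.
- robot.observe(): the state, without advancing time (a new reading comes with each control period).
- robot.camera(name): name is "side" or "top" or "wrist"; returns a dict with "frame" (480x640x3 uint8, red, green, blue), "fov_y" (degrees; the focal length in pixels is half the picture's height over the tangent of half this angle, whatever the lens; pixels are square), "cx", "cy" (the principal point, pixels), "rvec" (rotation vector, rad) and "tvec" (3), from world to camera coordinates, as OpenCV has them; the wrist camera has in their place "hand_eye" (4x4, takes a point from camera to tool coordinates, whose origin is the TCP and whose axes are the flange's). Camera axes: x right, y down, z forward; pixel columns grow to the right and rows downward; lengths in m; the calibration is good to about 2 mm. A picture is of the moment at which its call begins: read the wrist's pose just before it. There is no depth.
- robot.job_done(): hands the job in, once; it reports no verdict.
Trained networks look in the newest picture that a camera, given by its name, has taken for a name from the list of things; names that differ only in an ending like _2 or _b are one class to them, and where a whole thing is asked for, a point or a joint stands for the part that bears it (a point fixed in the world has none). Each returns a list of dicts, best first, with "p" (0 to 1); they miss things now and then, are a little off and sometimes report something else, mostly with a low value. They report only what shows in the picture. A call takes as long as a camera call. They do not tell look-alikes from the thing itself.
- robot.look_for(camera, query): "centre" ([x, y, z] in m, in world coordinates, good to about 4 mm: the middle of the surface that is visible of it).
- robot.outline_of(camera, query): "pixels" (480x640 bool, what is visible of it).
- robot.tip_of(camera, query): "centre" ([x, y, z] in m, in world coordinates, good to about 4 mm: a listed point, or the origin of a listed thing).
The state is a dict: "clock": time; "qpos": joint angles; "joint_vel": joint speeds; "joint_efforts": joint torques, N m; "ee_pos": TCP position; "tool_rot": TCP orientation; "force": force on the tool from outside, world axes, zero at the start; "ft_torque": the same for the moment, N m; "grip_width": opening from 0.0 (shut) to 1.0 (fully open).
Only numpy, scipy, OpenCV 4.12 (cv2) and the standard library are available. Lean on these libraries where they do the work, as an engineer would, in place of code of your own. Each camera call takes 0.05 s, during which the arm holds its last target.

## Working session

There is one attempt and no reset: what is moved stays moved. The work goes in short steps, Python scripts to look and compute and a tool call to move; the robot and the scene stay as the last step left them, time stands still between calls to the robot, and variables do not carry over. Pictures are saved under pics/ and viewed, and the job is handed in when it is done.

Besides the shell and the picture viewer there is one more tool, called by a JSON object that holds its "api" and its "payload". step_arm: Moves the arm, as the interface text tells. Its arguments: {"type":"object","properties":{"commands":{"type":"array","items":{"type":"object","properties":{"tx":{"type":"number"},"ty":{"type":"number"},"tz":{"type":"number"},"turn":{"type":"number"}}}},"grip":{"type":"number"},"newtons":{"type":"number"}},"required":["commands"]}

```bash
ls; mkdir -p pics
python3 - <<'E'
from plant import robot
import cv2
print(robot.observe())
for n in("side","top","wrist"):
    c=robot.camera(n); cv2.imwrite(f"pics/{n}0.png",c["frame"][:,:,::-1])
    print(n,{k:v for k,v in c.items() if k!="frame"})
for q in["yellow_bottle","pink_bottle","blue_bottle","cradle","cradle_axis","reading_point","magnifier","lens","handle","carton","tub","tub_rim","yellow_bottle_label"]:
    for n in("side","top"):
        try: print(q,n,"tip",[(x["centre"],round(x["p"],2)) for x in robot.tip_of(n,q)])
        except Exception as e: print(q,n,e)
print(robot.observe()["clock"])
E
```

```text
pics
{'clock': 0.0, 'qpos': array([ 1.00685808e+00,  3.59506839e-01,  1.51147032e+00,  2.93335451e-05,
        1.27253510e+00, -1.15093642e-01]), 'joint_vel': array([ 0.00143826,  0.00084362,  0.00038502,  0.00081323, -0.00061766,
        0.00271366]), 'joint_efforts': array([ 1.64430840e-03, -5.27602315e+01, -2.78616732e+01,  2.43990326e-05,
        1.29740607e-02,  3.09433904e-05]), 'ee_pos': array([0.25994811, 0.53993944, 0.21443814]), 'tool_rot': array([-3.13968896e+00, -2.48283618e-04,  2.69273917e+00]), 'force': array([-0.42510226, -0.35153003,  0.04552943]), 'ft_torque': array([ 0.01392907, -0.01303204,  0.00343133]), 'grip_width': 1.0017873229745753}
side {'fov_y': 43.156024244880676, 'cx': 317.8443081502593, 'cy': 233.21836011367938, 'rvec': array([ 2.13993309, -0.17514914,  0.08007112]), 'tvec': array([-0.48054659,  0.09167938,  1.51128961])}
top {'fov_y': 43.924398754202414, 'cx': 312.11805113868854, 'cy': 234.41913747644065, 'rvec': array([ 2.18904329, -2.1490041 ,  0.11543626]), 'tvec': array([-0.06250437,  0.49392825,  1.5642993 ])}
wrist {'fov_y': 71.80254370316734, 'c
[... 1656 characters left out ...]
.261, -0.4133, 0.006], 0.91), ([0.5244, -0.3621, 0.0389], 0.67), ([0.699, 0.0414, 0.002], 0.24)]
carton side tip [([0.4809, -0.3749, 0.0028], 0.75)]
carton top tip [([0.4876, -0.3712, -0.003], 0.65), ([0.702, 0.0397, 0.0017], 0.43)]
tub side tip [([0.576, -0.1384, 0.0016], 0.65)]
tub top tip [([0.5722, -0.1331, 0.0018], 0.79)]
tub_rim side tip [([0.5735, -0.1368, 0.0985], 0.91), ([0.699, 0.0376, 0.0523], 0.52), ([0.4663, 0.1051, 0.0757], 0.4)]
tub_rim top tip [([0.5756, -0.1357, 0.1053], 0.71), ([0.5713, -0.1367, 0.0001], 0.55)]
yellow_bottle_label side tip [([0.6973, 0.0391, 0.0537], 0.58), ([0.5226, -0.3632, 0.0423], 0.47)]
yellow_bottle_label top tip [([0.699, 0.0374, 0.0521], 0.75)]
1.45
```

View pics/side0.png

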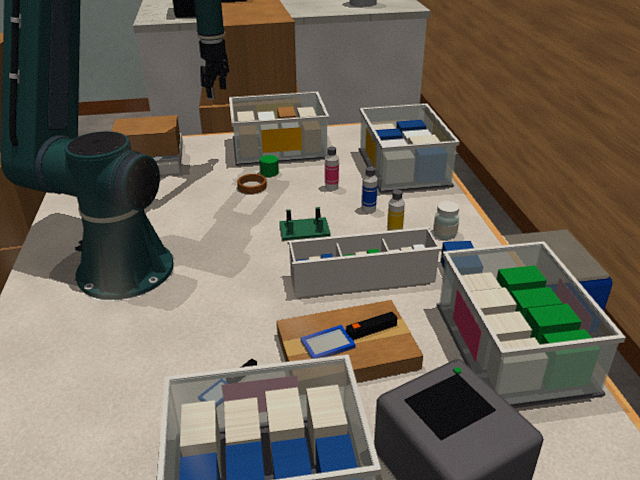

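View pics/top0.png

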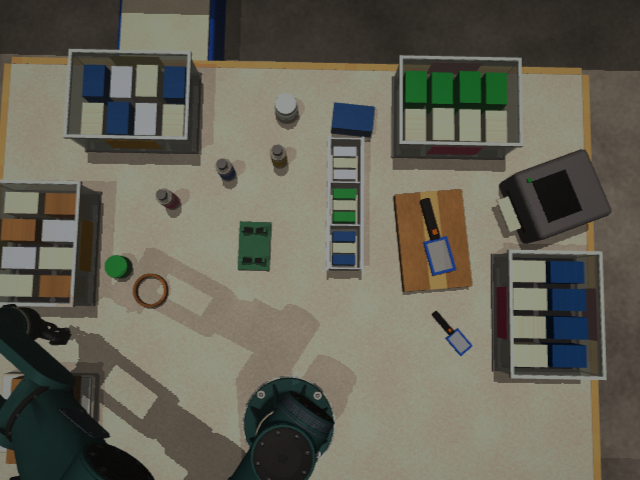

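View pics/wrist0.png

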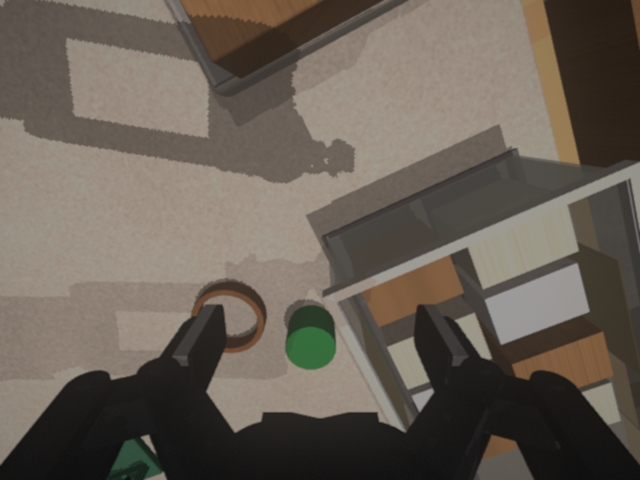

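Scene as seen: yellow bottle at side (396,212) / top (278,155), cradle at (304,229) / (254,246) with its saddles along world x, tub at (345,205) in the top view, and the larger magnifier on the carton with its lens at (439,255). The smaller look-alike lies on the bench at (452,333).

The tool can't tilt, so I'll pivot the bottle down about its foot edge on the bench, regrip it at the label and place it in the cradle.

```bash
cat > h.py <<'E'
from plant import robot
import numpy as np, cv2
from scipy.spatial.transform import Rotation as Ro
def go(x,y,z,yaw=None):
    s=robot.observe(); R=Ro.from_euler('xyz',s["tool_rot"]).as_matrix()
    d=R.T@(np.array([x,y,z])-s["ee_pos"])*1000
    t=None
    if yaw is not None:
        t=-(yaw-s["tool_rot"][2]); t=(t+np.pi)%(2*np.pi)-np.pi
    print("clock",round(s["clock"],2),"pos",s["ee_pos"].round(4),"rot",s["tool_rot"].round(3),"F",s["force"].round(1),"grip",round(s["grip_width"]*85.4,1),"-> t",d.round(1),"turn",t)
def snap(n,name):
    c=robot.camera(n); cv2.imwrite(f"pics/{name}.png",c["frame"][:,:,::-1]); return c
def wcam(c,s):
    R=Ro.from_euler('xyz',s["tool_rot"]).as_matrix(); T=np.eye(4);T[:3,:3]=R;T[:3,3]=s["ee_pos"]
    return T@c["hand_eye"]
def fproj(c,s,uv,z):
    T=wcam(c,s); f=240/np.tan(np.radians(c["fov_y"]/2))
    d=T[:3,:3]@np.array([(uv[0]-c["cx"])/f,(uv[1]-c["cy"])/f,1]); o=T[:3,3]
    return o+d*(z-o[2])/d[2]
E
python3 - <<'E'
from h import *
go(0.66,0.06,0.215,np.pi)
E
```

```text
clock 1.45 pos [0.2603 0.5405 0.2153] rot [-3.141 -0.     2.693] F [-0.5 -0.4  0.5] grip 85.3 -> t [-5.686e+02 -2.595e+02  3.000e-01] turn -0.4488054468739344
```

{"api": "step_arm", "payload": {"commands": [{"tx": -569,"ty": -260,"tz": -10,"turn": -0.449},{"tx": -569,"ty": -260,"tz": -10,"turn": -0.449},{"tx": -569,"ty": -260,"tz": -10,"turn": -0.449},{"tx": -569,"ty": -260,"tz": -10,"turn": -0.449},{"tx": -569,"ty": -260,"tz": -10,"turn": -0.449},{"tx": -569,"ty": -260,"tz": -10,"turn": -0.449},{"tx": -569,"ty": -260,"tz": -10,"turn": -0.449},{"tx": -569,"ty": -260,"tz": -10,"turn": -0.449},{"tx": -569,"ty": -260,"tz": -10,"turn": -0.449},{"tx": -569,"ty": -260,"tz": -10,"turn": -0.449}], "grip": 85, "newtons": 25}}

```text
clock: 2.45
ee_pos: [0.5747, 0.162, 0.2233]
tool_rot: [3.141, 0.0, -3.142]
force: [0.7, 1.0, -0.3]
grip_width: 0.995
```

Run:
```python
from h import *
s=robot.observe();c=snap("wrist","w1")
for q in ["yellow_bottle","cradle","cradle_axis","yellow_bottle_label","blue_bottle"]:
    print(q,[(x["centre"],x["p"]) for x in robot.tip_of("wrist",q)])
go(0.70,0.04,0.22,np.pi)
```

```text
yellow_bottle []
cradle [([0.4644, 0.1024, -0.0015], 0.77)]
cradle_axis [([0.4648, 0.1034, 0.055], 0.93)]
yellow_bottle_label [([0.6994, 0.0439, 0.051], 0.57)]
blue_bottle [([0.6643, 0.1796, 0.003], 0.77)]
clock 2.75 pos [0.5727 0.1644 0.2229] rot [ 3.141e+00 -1.000e-03 -3.141e+00] F [-0.2  0.7  0.4] grip 85.0 -> t [-127.3 -124.5    2.7] turn 0.0004620141697753155
```

View pics/w1.png

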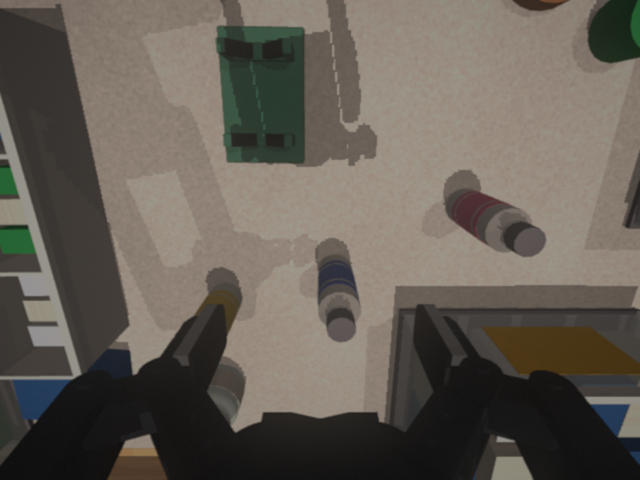

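The wrist view shows the cradle's base corners at (218,27), (305,27), (303,162), (228,162); the yellow bottle is partly behind the left finger at about (225,300).

Run:
```python
from h import *
s=robot.observe();c=robot.camera("wrist")
P=[fproj(c,s,p,0.012) for p in[(218,27),(305,27),(303.5,162),(228,162)]]
for p in P: print(p.round(4))
print("mean",np.mean(P,0)); a=P[3]-P[0]; b=P[2]-P[1]; e=P[1]-P[0]; g=P[2]-P[3]
for v in(a,b): print("len",np.linalg.norm(v),"ang",np.arctan2(v[1],v[0]))
for v in(e,g): print("len",np.linalg.norm(v),"ang",np.arctan2(-v[0],v[1]))
o=robot.outline_of("wrist","cradle")
m=o[0]["pixels"].astype(np.uint8); cnt=max(cv2.findContours(m,0,2)[0],key=cv2.contourArea)
q=cv2.approxPolyDP(cnt,8,True)[:,0]; print(o[0]["p"],q.tolist())
```

```text
[0.3995 0.0651 0.012 ]
[0.3995 0.149  0.012 ]
[0.5269 0.1456 0.012 ]
[0.5269 0.0635 0.012 ]
mean [0.46321906 0.10582597 0.012     ]
len 0.12742829496049965 ang -0.012801617776691936
len 0.1274596497581831 ang -0.026605863067271904
len 0.0839181747579638 ang 0.00043514947294163786
len 0.08215864632177454 ang 0.00048480137015188704
0.83 [[215, 29], [223, 161], [300, 165], [301, 32]]
```

{"api": "step_arm", "payload": {"commands": [{"tx": -40,"ty": -40,"tz": 3},{"tx": -85,"ty": -83,"tz": 3},{"tx": -127,"ty": -124,"tz": 3},{"tx": -127,"ty": -124,"tz": 3},{"tx": -127,"ty": -124,"tz": 3}]}}

```text
schema error: expected keys tx, ty, tz, turn
```

{"api": "step_arm", "payload": {"commands": [{"tx": -40,"ty": -40,"tz": 3,"turn": 0},{"tx": -85,"ty": -83,"tz": 3,"turn": 0},{"tx": -127,"ty": -124,"tz": 3,"turn": 0},{"tx": -127,"ty": -124,"tz": 3,"turn": 0},{"tx": -127,"ty": -124,"tz": 3,"turn": 0}]}}

```text
clock: 3.35
ee_pos: [0.7019, 0.0395, 0.2195]
tool_rot: [-3.141, 0.001, -3.141]
force: [-0.7, 0.1, -0.2]
grip_width: 0.994
```

Run:
```python
from h import *
s=robot.observe();c=snap("wrist","w2")
for q in ["yellow_bottle","yellow_bottle_label"]:
    print(q,[(x["centre"],x["p"]) for x in robot.tip_of("wrist",q)])
for n in ("top","side"):
  robot.camera(n)
  for q in ["yellow_bottle","yellow_bottle_label","cradle_axis"]:
    print(q,[(x["centre"],x["p"]) for x in robot.tip_of(n,q)])
go(0.70,0.04,0.081,np.pi)
```

```text
yellow_bottle [([0.7, 0.0393, -0.0029], 0.78)]
yellow_bottle_label [([0.7025, 0.0438, 0.0528], 0.62)]
yellow_bottle [([0.6993, 0.0432, -0.0003], 0.47)]
yellow_bottle_label [([0.7013, 0.0365, 0.0568], 0.42)]
cradle_axis []
yellow_bottle [([0.699, 0.0423, -0.0041], 0.93)]
yellow_bottle_label [([0.6969, 0.0401, 0.0547], 0.86), ([0.5799, 0.3266, -0.0035], 0.55)]
cradle_axis [([0.464, 0.1015, 0.0729], 0.69), ([0.4659, 0.1024, 0.0609], 0.68), ([0.483, -0.3768, 0.0005], 0.37)]
clock 3.9 pos [0.6994 0.0418 0.2202] rot [ 3.141e+00 -1.000e-03 -3.139e+00] F [-0.2 -0.  -0.1] grip 84.7 -> t [ -0.6  -1.8 139.2] turn 0.002540600302719298
```

View pics/w2.png

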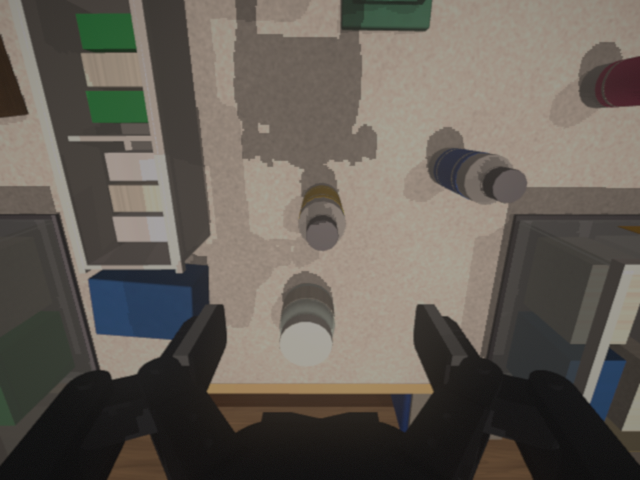

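Cap at (322,233), centred between the fingers. Descending.

{"api": "step_arm", "payload": {"commands": [{"tx": 0,"ty": -1,"tz": 40,"turn": 0},{"tx": 0,"ty": -1,"tz": 80,"turn": 0},{"tx": 0,"ty": -1,"tz": 110,"turn": 0},{"tx": 0,"ty": -1,"tz": 130,"turn": 0},{"tx": 0,"ty": -1,"tz": 138,"turn": 0},{"tx": 0,"ty": -1,"tz": 138,"turn": 0}]}}

```text
clock: 4.5
ee_pos: [0.6985, 0.0408, 0.0811]
tool_rot: [3.141, -0.003, -3.139]
force: [-0.5, 0.8, -0.0]
grip_width: 0.999
```

{"api": "step_arm", "payload": {"commands": [{"tx": 0,"ty": 0,"tz": 0,"turn": 0},{"tx": 0,"ty": 0,"tz": 0,"turn": 0},{"tx": 0,"ty": 0,"tz": 0,"turn": 0},{"tx": 0,"ty": 0,"tz": 0,"turn": 0},{"tx": 0,"ty": 0,"tz": 0,"turn": 0},{"tx": 0,"ty": 0,"tz": 0,"turn": 0},{"tx": 0,"ty": 0,"tz": 0,"turn": 0},{"tx": 0,"ty": 0,"tz": 0,"turn": 0}], "grip": 30, "newtons": 22}}

```text
clock: 5.3
ee_pos: [0.6995, 0.041, 0.0826]
tool_rot: [3.141, -0.0, -3.139]
force: [-0.7, 0.5, 5.8]
grip_width: 0.443
```

Run:
```python
from h import *
go(0.70,0.04,0.081,np.pi)
c=snap("side","s1")
cv2.imwrite("pics/s1c.png",cv2.resize(c["frame"][130:290,290:490,::-1],None,fx=3,fy=3))
h=86
for k in range(1,31):
    t=np.radians(3*k); print(3*k,"tx",round(-21*np.cos(t)+h*np.sin(t)+21,1),"tz",round(h-(h*np.cos(t)+21*np.sin(t)),1))
```

```text
clock 5.3 pos [0.6995 0.041  0.0826] rot [ 3.141 -0.    -3.139] F [-0.7  0.5  5.8] grip 37.9 -> t [-0.5 -1.   1.6] turn 0.0025184686917985033
3 tx 4.5 tz -1.0
6 tx 9.1 tz -1.7
9 tx 13.7 tz -2.2
12 tx 18.3 tz -2.5
15 tx 23.0 tz -2.5
18 tx 27.6 tz -2.3
21 tx 32.2 tz -1.8
24 tx 36.8 tz -1.1
27 tx 41.3 tz -0.2
30 tx 45.8 tz 1.0
33 tx 50.2 tz 2.4
36 tx 54.6 tz 4.1
39 tx 58.8 tz 5.9
42 tx 62.9 tz 8.0
45 tx 67.0 tz 10.3
48 tx 70.9 tz 12.8
51 tx 74.6 tz 15.6
54 tx 78.2 tz 18.5
57 tx 81.7 tz 21.5
60 tx 85.0 tz 24.8
63 tx 88.1 tz 28.2
66 tx 91.0 tz 31.8
69 tx 93.8 tz 35.6
72 tx 96.3 tz 39.5
75 tx 98.6 tz 43.5
78 tx 100.8 tz 47.6
81 tx 102.7 tz 51.8
84 tx 104.3 tz 56.1
87 tx 105.8 tz 60.5
90 tx 107.0 tz 65.0
```

View pics/s1c.png

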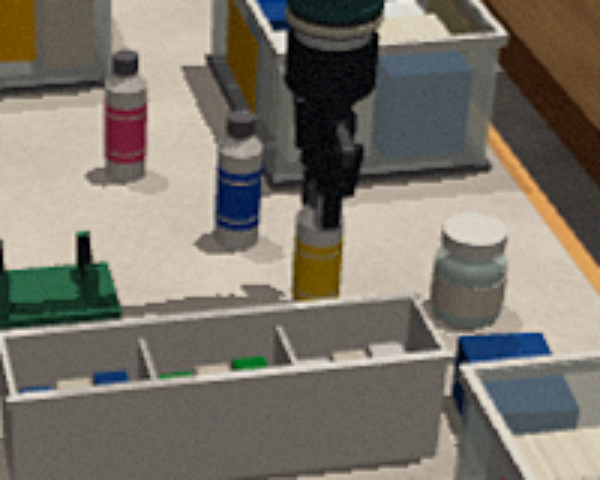

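Run:
```python
from h import *
s=robot.observe();c=robot.camera("side")
f=240/np.tan(np.radians(c["fov_y"]/2)); K=np.array([[f,0,c["cx"]],[0,f,c["cy"]],[0,0,1.]])
im=cv2.resize(c["frame"][170:250,360:440,::-1],None,fx=7,fy=7,interpolation=2)
for z in [.04,.06,.07,.082,.09,.1,.112,.132]:
    p=cv2.projectPoints(np.array([[.6995,.02,z]]),c["rvec"],c["tvec"],K,None)[0].ravel()
    print(z,p.round(1)); q=((p-[360,170])*7).astype(int); cv2.circle(im,tuple(q.tolist()),3,(0,0,255),-1); cv2.putText(im,str(z),(int(q[0])+60,int(q[1])),0,.5,(255,0,255))
cv2.imwrite("pics/s2.png",im)
snap("wrist","w3")
```

```text
0.04 [396.5 226.1]
0.06 [397.  219.7]
0.07 [397.2 216.4]
0.082 [397.5 212.4]
0.09 [397.7 209.8]
0.1 [397.9 206.4]
0.112 [398.2 202.4]
0.132 [398.7 195.6]
```

View pics/s2.png

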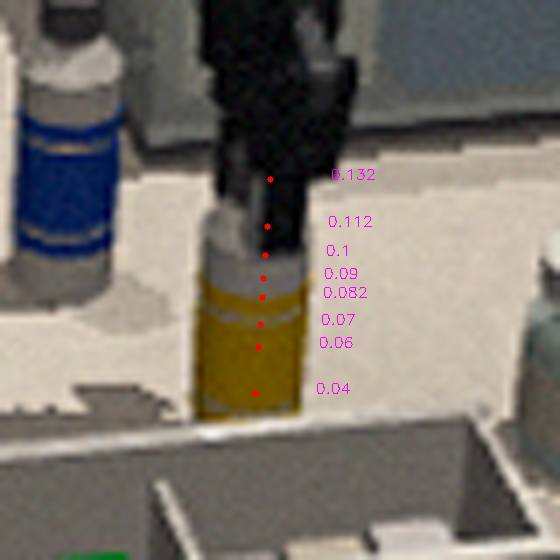

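View pics/w3.png

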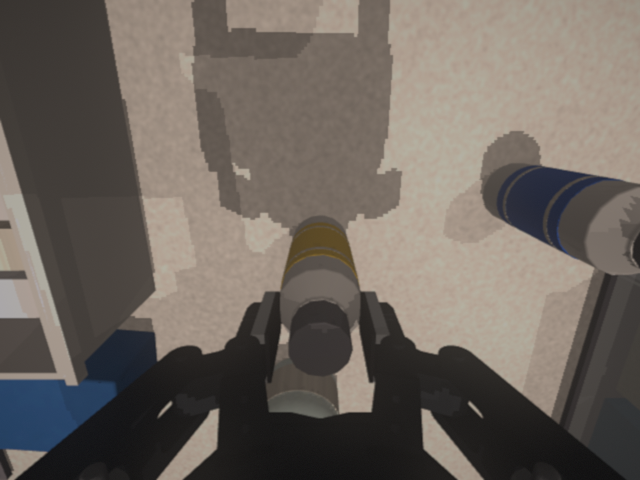

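Run:
```python
import cv2
im=cv2.imread("pics/w3.png")[200:440,200:440]
cv2.imwrite("pics/w3z.png",cv2.convertScaleAbs(cv2.resize(im,None,fx=2.5,fy=2.5,interpolation=2),alpha=1.8,beta=20))
```

```text
(no output)
```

View pics/w3z.png

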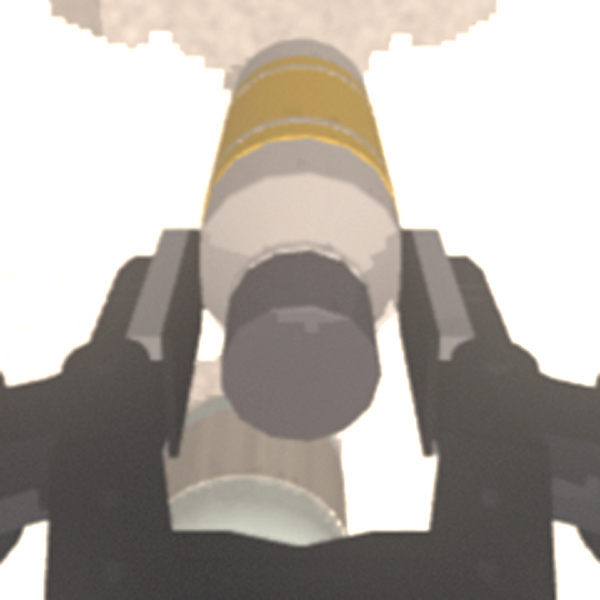

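The zoomed wrist and side views show the fingertips at only about 0.10 m, on the shoulder, and the opening reads 38 mm. That is higher than the TCP figure implies. I'll open, go lower and regrip.

{"api": "step_arm", "payload": {"commands": [{"tx": 0,"ty": 0,"tz": 0,"turn": 0},{"tx": 0,"ty": 0,"tz": 0,"turn": 0},{"tx": 0,"ty": 0,"tz": 4,"turn": 0},{"tx": 0,"ty": 0,"tz": 8,"turn": 0},{"tx": 0,"ty": 0,"tz": 12,"turn": 0},{"tx": 0,"ty": 0,"tz": 14,"turn": 0}], "grip": 70}}

```text
clock: 6.05
ee_pos: [0.6989, 0.041, 0.0675]
tool_rot: [3.141, -0.002, -3.139]
force: [-0.1, 0.5, 1.1]
grip_width: 0.822
```

Run:
```python
from h import *
go(0.70,0.04,0.081,np.pi)
c=snap("wrist","w4"); d=robot.camera("side")
a=cv2.convertScaleAbs(cv2.resize(c["frame"][200:440,200:440,::-1],(400,400),interpolation=2),alpha=1.8,beta=20)
b=cv2.convertScaleAbs(cv2.resize(d["frame"][165:245,355:435,::-1],(400,400),interpolation=2),alpha=1.8,beta=20)
cv2.imwrite("pics/c4.png",np.hstack([a,b]))
```

```text
clock 6.05 pos [0.6989 0.041  0.0675] rot [ 3.141e+00 -2.000e-03 -3.139e+00] F [-0.1  0.5  1.1] grip 70.2 -> t [ -1.1  -1.  -13.5] turn 0.002502578590506843
```

View pics/c4.png

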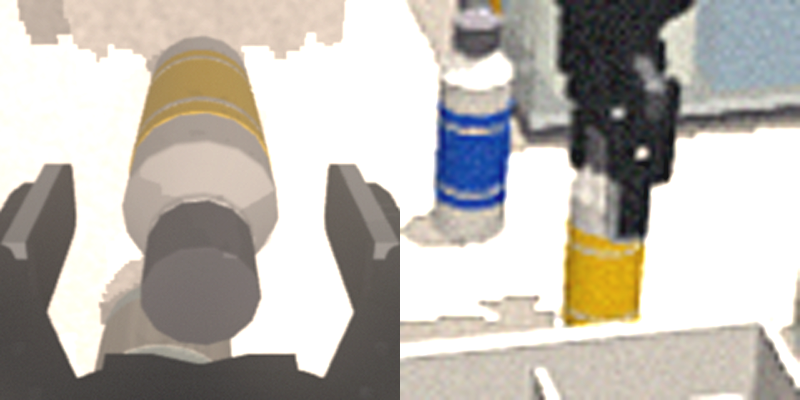

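{"api": "step_arm", "payload": {"commands": [{"tx": 0,"ty": 0,"tz": 0,"turn": 0},{"tx": 0,"ty": 0,"tz": 0,"turn": 0},{"tx": 0,"ty": 0,"tz": 0,"turn": 0},{"tx": 0,"ty": 0,"tz": 0,"turn": 0},{"tx": 0,"ty": 0,"tz": 0,"turn": 0}], "grip": 30, "newtons": 22}}

```text
clock: 6.65
ee_pos: [0.6994, 0.041, 0.0681]
tool_rot: [3.141, -0.001, -3.139]
force: [0.8, -0.2, 0.5]
grip_width: 0.479
```

Run:
```python
from h import *
go(0.70,0.04,0.081,np.pi)
c=snap("wrist","w5"); d=robot.camera("side")
a=cv2.convertScaleAbs(cv2.resize(c["frame"][200:440,200:440,::-1],(400,400),interpolation=2),alpha=1.8,beta=20)
b=cv2.convertScaleAbs(cv2.resize(d["frame"][165:245,355:435,::-1],(400,400),interpolation=2),alpha=1.8,beta=20)
cv2.imwrite("pics/c5.png",np.hstack([a,b]))
```

```text
clock 6.65 pos [0.6994 0.041  0.0681] rot [ 3.141e+00 -1.000e-03 -3.139e+00] F [ 0.8 -0.2  0.5] grip 40.9 -> t [ -0.6  -1.  -12.9] turn 0.0024517614206907012
```

View pics/c5.png

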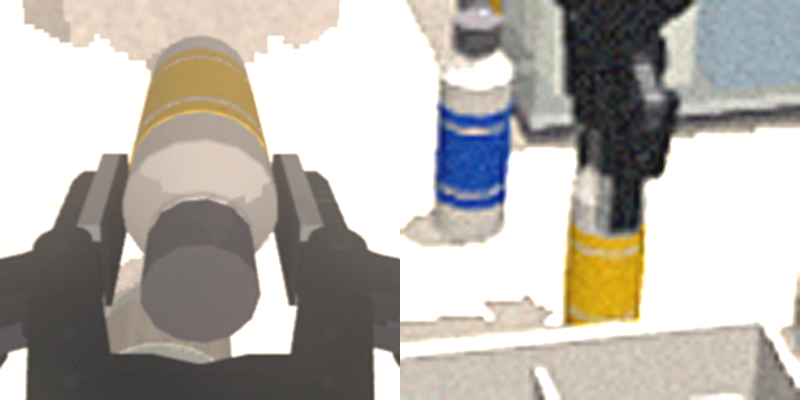

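Grip is on the cylinder at 40.9 mm. Starting the tilt toward the robot, with light downward pressure.

{"api": "step_arm", "payload": {"commands": [{"tx": 0,"ty": 0,"tz": 2,"turn": 0},{"tx": 4,"ty": 0,"tz": 3,"turn": 0},{"tx": 9,"ty": 0,"tz": 3,"turn": 0},{"tx": 14,"ty": 0,"tz": 3,"turn": 0},{"tx": 19,"ty": 0,"tz": 2,"turn": 0},{"tx": 24,"ty": 0,"tz": 2,"turn": 0},{"tx": 29,"ty": 0,"tz": 2,"turn": 0},{"tx": 34,"ty": 0,"tz": 2,"turn": 0}]}}

```text
clock: 7.55
ee_pos: [0.6674, 0.0409, 0.0679]
tool_rot: [3.141, 0.004, -3.139]
force: [0.8, 1.2, 4.3]
grip_width: 0.478
```

```bash
cat >> h.py <<'E'
def combo(name,sx=(165,245,335,435)):
    c=robot.camera("wrist"); d=robot.camera("side")
    a=cv2.convertScaleAbs(cv2.resize(c["frame"][140:440,160:480,::-1],(427,400),interpolation=2),alpha=1.6,beta=20)
    y0,y1,x0,x1=sx
    b=cv2.convertScaleAbs(cv2.resize(d["frame"][y0:y1,x0:x1,::-1],(int(400*(x1-x0)/(y1-y0)) if (x1-x0)<(y1-y0) else 370,400),interpolation=2),alpha=1.6,beta=20)
    cv2.imwrite(f"pics/{name}.png",np.hstack([a,b]))
E
python3 - <<'E'
from h import *
go(0.70,0.04,0.081,np.pi)
combo("c6",(155,245,355,435))
E
```

```text
clock 7.55 pos [0.6674 0.0409 0.0679] rot [ 3.141  0.004 -3.139] F [0.8 1.2 4.3] grip 40.8 -> t [-32.7  -1.  -12.9] turn 0.002514367321237998
```

View pics/c6.png

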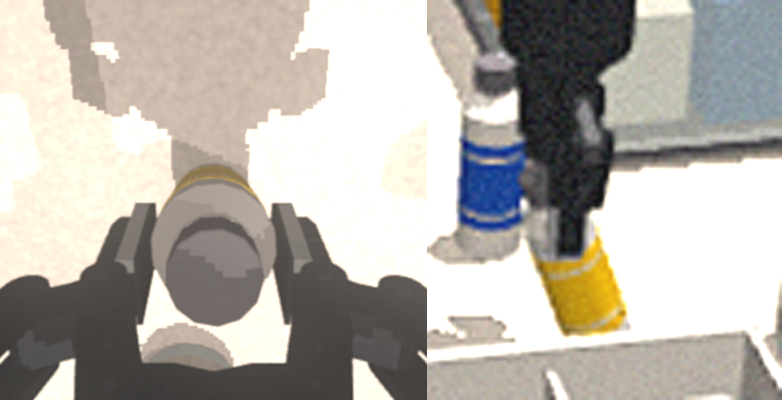

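{"api": "step_arm", "payload": {"commands": [{"tx": 8,"ty": 0,"tz": 1,"turn": 0},{"tx": 16,"ty": 0,"tz": 3,"turn": 0},{"tx": 24,"ty": 0,"tz": 5,"turn": 0},{"tx": 31,"ty": 0,"tz": 9,"turn": 0},{"tx": 38,"ty": 0,"tz": 13,"turn": 0},{"tx": 45,"ty": 0,"tz": 18,"turn": 0},{"tx": 52,"ty": 0,"tz": 23,"turn": 0},{"tx": 57,"ty": 0,"tz": 29,"turn": 0}]}}

```text
clock: 8.45
ee_pos: [0.6062, 0.0406, 0.0381]
tool_rot: [-3.142, -0.002, -3.139]
force: [-4.7, -0.9, 5.5]
grip_width: 0.482
```

Run:
```python
from h import *
go(0.70,0.04,0.081,np.pi)
combo("c7",(165,245,345,435))
```

```text
clock 8.45 pos [0.6062 0.0406 0.0381] rot [-3.142e+00 -2.000e-03 -3.139e+00] F [-4.7 -0.9  5.5] grip 41.2 -> t [-93.7  -0.8 -43.1] turn 0.002705241702017247
```

View pics/c7.png

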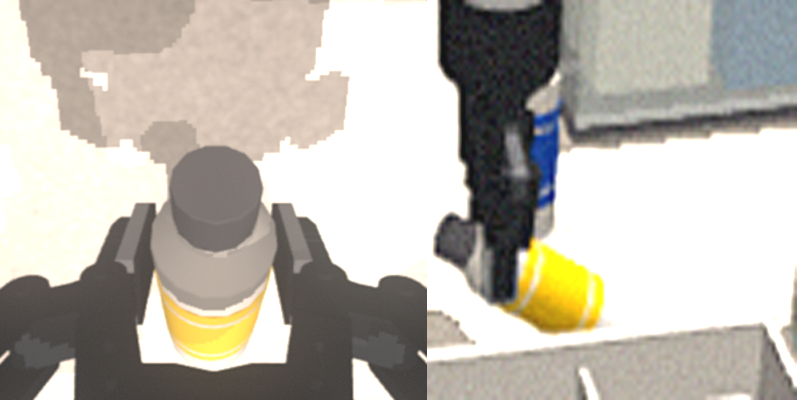

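{"api": "step_arm", "payload": {"commands": [{"tx": 5,"ty": 0,"tz": 6,"turn": 0},{"tx": 10,"ty": 0,"tz": 13,"turn": 0},{"tx": 14,"ty": 0,"tz": 20,"turn": 0},{"tx": 18,"ty": 0,"tz": 27,"turn": 0},{"tx": 18,"ty": 0,"tz": 28,"turn": 0}]}}

```text
clock: 9.05
ee_pos: [0.5861, 0.0407, 0.008]
tool_rot: [3.141, -0.006, -3.139]
force: [-2.2, -0.5, 2.5]
grip_width: 0.48
```

Run:
```python
from h import *
go(0.70,0.04,0.081,np.pi)
combo("c8",(165,245,345,435))
```

```text
clock 9.05 pos [0.5861 0.0407 0.008 ] rot [ 3.141 -0.006 -3.139] F [-2.2 -0.5  2.5] grip 41.0 -> t [-113.5   -1.   -73.7] turn 0.0025904860703160892
```

View pics/c8.png

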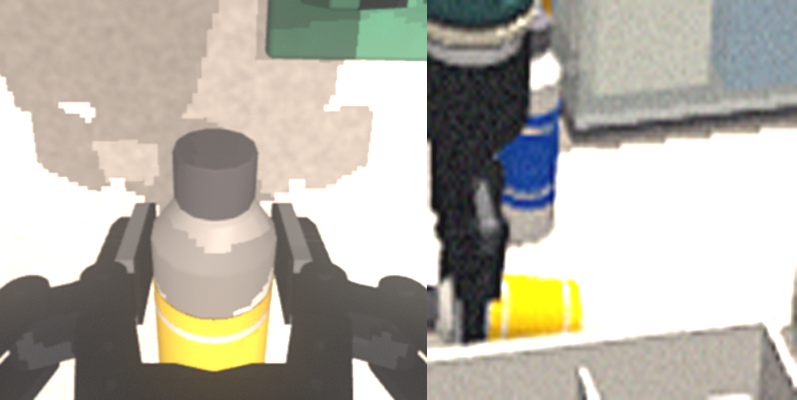

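{"api": "step_arm", "payload": {"commands": [{"tx": 2,"ty": 0,"tz": 4,"turn": 0},{"tx": 3,"ty": 0,"tz": 7,"turn": 0},{"tx": 4,"ty": 0,"tz": 10,"turn": 0}]}}

```text
clock: 9.45
ee_pos: [0.583, 0.0408, -0.0013]
tool_rot: [3.141, -0.005, -3.139]
force: [0.5, -0.7, -0.1]
grip_width: 0.482
```

Run:
```python
from h import *
go(0.70,0.04,0.081,np.pi)
combo("c9",(165,245,345,435))
print([(x["centre"],x["p"]) for x in robot.tip_of("wrist","yellow_bottle_label")],[(x["centre"],x["p"]) for x in robot.tip_of("side","yellow_bottle_label")],[(x["centre"],x["p"]) for x in robot.tip_of("side","yellow_bottle")])
```

```text
clock 9.45 pos [ 0.583   0.0408 -0.0013] rot [ 3.141 -0.005 -3.139] F [ 0.5 -0.7 -0.1] grip 41.1 -> t [-116.6   -1.   -82.9] turn 0.002634863512657404
[([0.6282, 0.0404, 0.0207], 0.58)] [([0.6227, 0.0386, 0.0248], 0.85), ([0.6769, 0.0401, 0.017], 0.49)] [([0.6757, 0.0386, 0.0198], 0.97), ([0.5746, -0.1351, 0.0012], 0.49)]
```

View pics/c9.png

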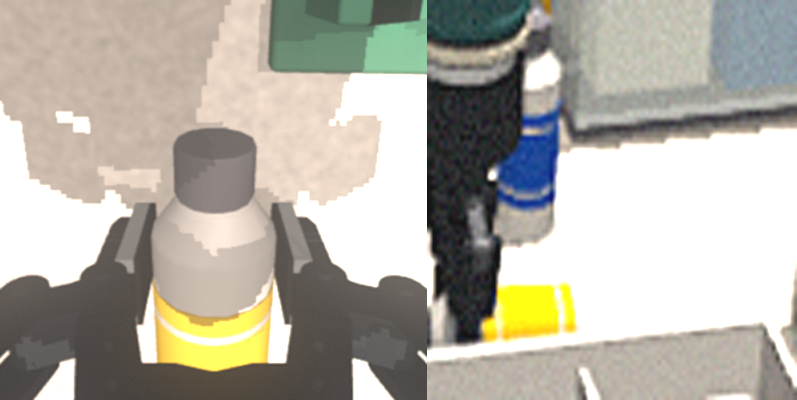

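{"api": "step_arm", "payload": {"commands": [{"tx": 0,"ty": 0,"tz": 0,"turn": 0},{"tx": 0,"ty": 0,"tz": 0,"turn": 0},{"tx": -10,"ty": 0,"tz": 0,"turn": 0},{"tx": -20,"ty": 0,"tz": 0,"turn": 0},{"tx": -30,"ty": 0,"tz": 0,"turn": 0},{"tx": -41,"ty": 0,"tz": 0,"turn": 0},{"tx": -41,"ty": 0,"tz": 0,"turn": 0}], "grip": 58}}

```text
clock: 10.4
ee_pos: [0.6266, 0.0408, -0.0012]
tool_rot: [3.141, -0.003, -3.139]
force: [0.5, -0.9, 0.5]
grip_width: 0.681
```

Run:
```python
from h import *
go(0.625,0.04,0.0,np.pi)
combo("c10",(165,245,345,435))
s=robot.observe();c=robot.camera("wrist")
print([(x["centre"],x["p"]) for x in robot.tip_of("wrist","yellow_bottle_label")],[(x["centre"],x["p"]) for x in robot.tip_of("side","yellow_bottle_label")],[(x["centre"],x["p"]) for x in robot.tip_of("side","yellow_bottle")],[(x["centre"],x["p"]) for x in robot.tip_of("wrist","yellow_bottle")])
```

```text
clock 10.4 pos [ 0.6266  0.0408 -0.0012] rot [ 3.141e+00 -3.000e-03 -3.139e+00] F [ 0.5 -0.9  0.5] grip 58.2 -> t [ 1.7 -0.8 -1.2] turn 0.002579079773559201
[([0.6269, 0.0407, 0.0212], 0.81)] [([0.6232, 0.0389, 0.0211], 0.65), ([0.5767, -0.138, -0.0], 0.19)] [([0.6781, 0.0374, 0.0201], 0.84)] [([0.6792, 0.0373, 0.0215], 0.76)]
```

View pics/c10.png

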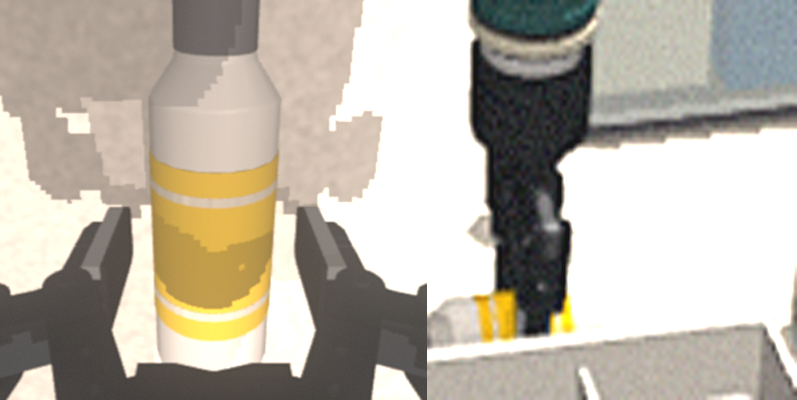

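{"api": "step_arm", "payload": {"commands": [{"tx": 1,"ty": 0,"tz": 1,"turn": 0},{"tx": 1,"ty": 0,"tz": 1,"turn": 0},{"tx": 1,"ty": 0,"tz": 1,"turn": 0},{"tx": 1,"ty": 0,"tz": 1,"turn": 0},{"tx": 1,"ty": 0,"tz": 1,"turn": 0}], "grip": 30, "newtons": 45}}

```text
clock: 11.25
ee_pos: [0.6218, 0.0409, -0.0023]
tool_rot: [3.141, -0.007, -3.139]
force: [-2.2, -1.1, 5.2]
grip_width: 0.473
```

{"api": "step_arm", "payload": {"commands": [{"tx": 0,"ty": 0,"tz": -30,"turn": 0},{"tx": 0,"ty": 0,"tz": -70,"turn": 0},{"tx": 0,"ty": 0,"tz": -110,"turn": 0},{"tx": 20,"ty": 10,"tz": -120,"turn": 0},{"tx": 60,"ty": 25,"tz": -120,"turn": 0},{"tx": 100,"ty": 42,"tz": -120,"turn": 0},{"tx": 100,"ty": 42,"tz": -120,"turn": 0}]}}

```text
clock: 11.95
ee_pos: [0.5141, 0.0842, 0.1169]
tool_rot: [3.14, -0.016, -3.137]
force: [-0.6, -0.3, -1.8]
grip_width: 0.471
```

Run:
```python
from h import *
go(0.465,0.103,0.120,np.pi)
c=snap("wrist","w11"); d=snap("side","s11")
for n in ("wrist","side"):
  for q in ("yellow_bottle_label","yellow_bottle","cradle_axis","reading_point"):
    print(n,q,[(x["centre"],x["p"]) for x in robot.tip_of(n,q)])
```

```text
clock 11.95 pos [0.5141 0.0842 0.1169] rot [ 3.14  -0.016 -3.137] F [-0.6 -0.3 -1.8] grip 40.2 -> t [49.1 19.  -2.2] turn 0.0042173914377841015
wrist yellow_bottle_label [([0.5167, 0.0834, 0.1407], 0.98), ([0.4634, 0.1067, 0.0761], 0.57)]
wrist yellow_bottle [([0.5692, 0.0852, 0.1377], 0.64)]
wrist cradle_axis [([0.4665, 0.1031, 0.0576], 0.55)]
wrist reading_point [([0.4648, 0.1076, 0.0775], 0.71)]
side yellow_bottle_label [([0.5202, 0.0822, 0.1415], 0.8), ([0.5748, 0.0842, 0.1405], 0.36)]
side yellow_bottle [([0.5775, 0.0823, 0.1376], 0.75)]
side cradle_axis [([0.465, 0.1048, 0.0548], 0.75), ([0.4436, -0.3877, 0.0389], 0.54)]
side reading_point [([0.4682, 0.1029, 0.0752], 0.82)]
```

View pics/w11.png

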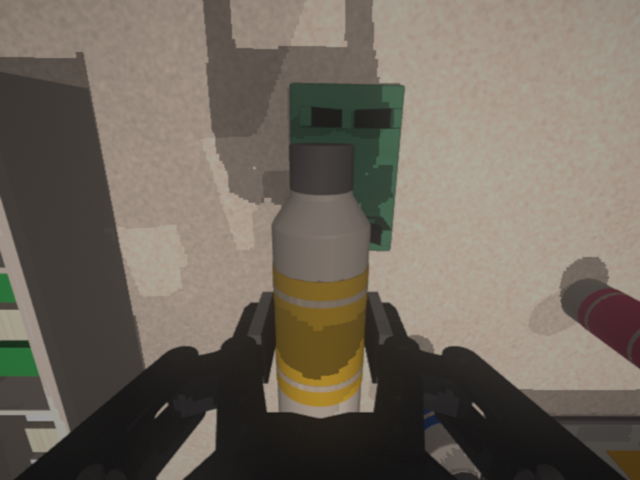

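View pics/s11.png

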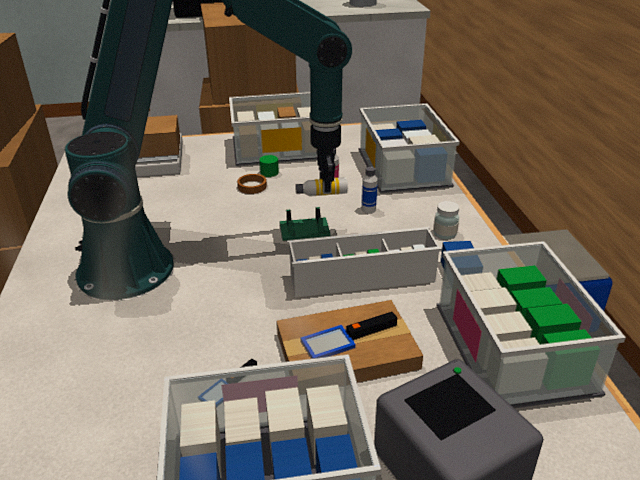

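{"api": "step_arm", "payload": {"commands": [{"tx": 27,"ty": 10,"tz": 0,"turn": 0},{"tx": 54,"ty": 20,"tz": 0,"turn": 0},{"tx": 54,"ty": 20,"tz": 15,"turn": 0},{"tx": 54,"ty": 20,"tz": 35,"turn": 0},{"tx": 54,"ty": 20,"tz": 50,"turn": 0},{"tx": 54,"ty": 20,"tz": 60,"turn": 0},{"tx": 54,"ty": 20,"tz": 60,"turn": 0}]}}

```text
clock: 13.15
ee_pos: [0.4679, 0.1021, 0.0574]
tool_rot: [3.141, -0.009, -3.14]
force: [0.3, -0.3, -1.8]
grip_width: 0.473
```

Run:
```python
from h import *
go(0.4605,0.104,0.034,np.pi)
c=snap("wrist","w12"); d=snap("side","s12")
combo("c12",(180,260,260,350))
for n in ("wrist","side"):
  for q in ("yellow_bottle_label","yellow_bottle","cradle_axis","reading_point"):
    print(n,q,[(x["centre"],x["p"]) for x in robot.tip_of(n,q)])
```

```text
clock 13.15 pos [0.4679 0.1021 0.0574] rot [ 3.141 -0.009 -3.14 ] F [ 0.3 -0.3 -1.8] grip 40.4 -> t [ 7.2  1.9 23.5] turn 0.0019283906422415953
wrist yellow_bottle_label [([0.4738, 0.1036, 0.0804], 0.56)]
wrist yellow_bottle [([0.5243, 0.1013, 0.0842], 0.58)]
wrist cradle_axis []
wrist reading_point []
side yellow_bottle_label [([0.4728, 0.1009, 0.0853], 0.61)]
side yellow_bottle [([0.5231, 0.1034, 0.0785], 0.7), ([0.6611, 0.1833, 0.0021], 0.7)]
side cradle_axis []
side reading_point []
```

View pics/c12.png

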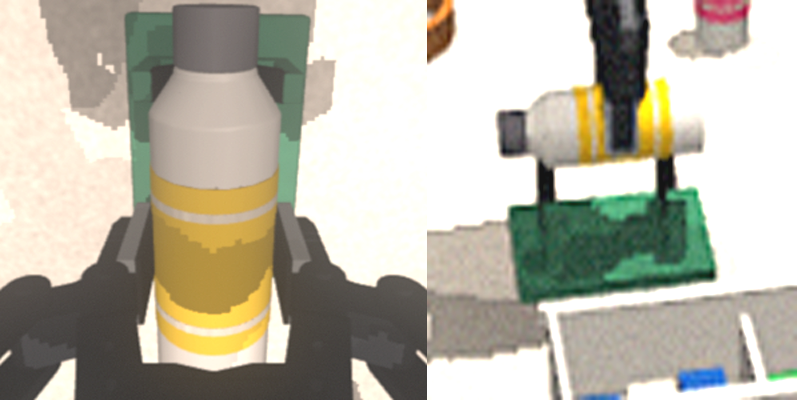

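{"api": "step_arm", "payload": {"commands": [{"tx": 7,"ty": 2,"tz": 0,"turn": 0},{"tx": 8,"ty": 2,"tz": 6,"turn": 0},{"tx": 8,"ty": 2,"tz": 12,"turn": 0},{"tx": 8,"ty": 2,"tz": 18,"turn": 0},{"tx": 8,"ty": 2,"tz": 21,"turn": 0},{"tx": 8,"ty": 2,"tz": 23,"turn": 0},{"tx": 8,"ty": 2,"tz": 23,"turn": 0}]}}

```text
clock: 14.45
ee_pos: [0.4605, 0.1042, 0.0354]
tool_rot: [3.141, -0.007, -3.139]
force: [0.1, 0.4, -2.0]
grip_width: 0.474
```

Run:
```python
from h import *
go(0.4605,0.104,0.034,np.pi)
c=snap("wrist","w13"); d=snap("side","s13")
combo("c13",(180,260,260,350))
for n in ("wrist","side"):
  for q in ("yellow_bottle_label","yellow_bottle","cradle_axis","reading_point"):
    print(n,q,[(x["centre"],x["p"]) for x in robot.tip_of(n,q)])
```

```text
clock 14.45 pos [0.4605 0.1042 0.0354] rot [ 3.141 -0.007 -3.139] F [ 0.1  0.4 -2. ] grip 40.5 -> t [ 0.  -0.2  1.4] turn 0.002135975990370298
wrist yellow_bottle_label [([0.4646, 0.1054, 0.0579], 0.85), ([0.5838, 0.3282, 0.003], 0.57)]
wrist yellow_bottle [([0.5159, 0.1033, 0.0579], 0.83)]
wrist cradle_axis []
wrist reading_point []
side yellow_bottle_label [([0.4648, 0.1023, 0.0621], 0.7)]
side yellow_bottle [([0.5155, 0.1025, 0.056], 0.71), ([0.4813, -0.3721, 0.0015], 0.42)]
side cradle_axis [([0.4674, 0.1023, 0.0619], 0.96), ([0.4845, -0.375, 0.0051], 0.48), ([0.5732, -0.1376, 0.1004], 0.18)]
side reading_point [([0.4654, 0.1032, 0.0773], 0.77)]
```

View pics/c13.png

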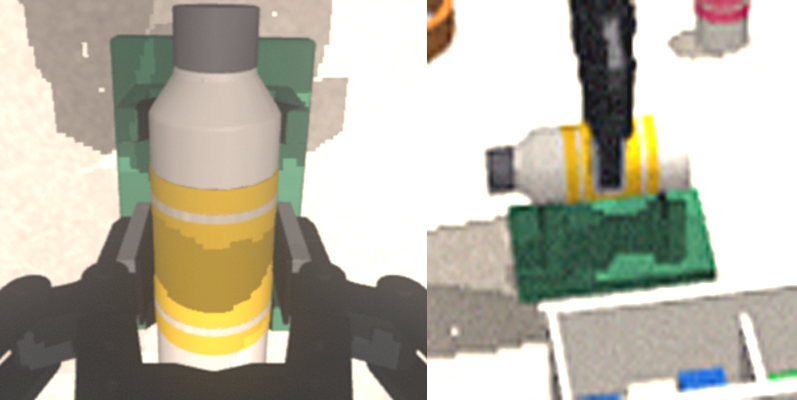

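{"api": "step_arm", "payload": {"commands": [{"tx": 0,"ty": 0,"tz": 1.5,"turn": 0},{"tx": 0,"ty": 0,"tz": 3,"turn": 0},{"tx": 0,"ty": 0,"tz": 3,"turn": 0}]}}

```text
clock: 15.35
ee_pos: [0.4609, 0.1038, 0.0332]
tool_rot: [-3.141, -0.006, -3.139]
force: [-1.0, -2.6, 5.0]
grip_width: 0.469
```

{"api": "step_arm", "payload": {"commands": [{"tx": 0,"ty": 0,"tz": 0,"turn": 0},{"tx": 0,"ty": 0,"tz": 0,"turn": 0},{"tx": 0,"ty": 0,"tz": 0,"turn": 0},{"tx": 0,"ty": 0,"tz": 0,"turn": 0},{"tx": 0,"ty": 0,"tz": 0,"turn": 0}], "grip": 75}}

```text
clock: 15.85
ee_pos: [0.4609, 0.1038, 0.0332]
tool_rot: [-3.141, -0.006, -3.139]
force: [0.1, -0.8, -0.2]
grip_width: 0.881
```

{"api": "step_arm", "payload": {"commands": [{"tx": 0,"ty": 0,"tz": -20,"turn": 0},{"tx": 0,"ty": 0,"tz": -60,"turn": 0},{"tx": 0,"ty": 0,"tz": -110,"turn": 0},{"tx": 0,"ty": 0,"tz": -160,"turn": 0},{"tx": 0,"ty": 0,"tz": -180,"turn": 0}]}}

```text
clock: 16.35
ee_pos: [0.4643, 0.1041, 0.2179]
tool_rot: [3.141, 0.002, -3.139]
force: [0.3, 0.5, 0.0]
grip_width: 0.884
```

Run:
```python
from h import *
go(0.528,-0.366,0.22,None)
c=snap("wrist","w14"); d=robot.camera("side"); t=robot.camera("top")
combo("c14",(180,260,260,350))
for n in ("wrist","side","top"):
  for q in ("yellow_bottle_label","yellow_bottle","cradle_axis","reading_point"):
    print(n,q,[(x["centre"],x["p"]) for x in robot.tip_of(n,q)])
```

```text
clock 16.35 pos [0.4643 0.1041 0.2179] rot [ 3.141e+00  2.000e-03 -3.139e+00] F [0.3 0.5 0. ] grip 75.5 -> t [ -62.4 -470.3   -2.2] turn None
wrist yellow_bottle_label [([0.4657, 0.1017, 0.0588], 0.69)]
wrist yellow_bottle [([0.5155, 0.1036, 0.0571], 0.59)]
wrist cradle_axis [([0.5736, -0.1354, 0.0025], 0.33)]
wrist reading_point []
side yellow_bottle_label [([0.466, 0.1012, 0.058], 0.87), ([0.5174, 0.1023, 0.0524], 0.59)]
side yellow_bottle [([0.5139, 0.1021, 0.0525], 0.58)]
side cradle_axis [([0.4646, 0.0999, 0.0569], 0.88)]
side reading_point []
top yellow_bottle_label [([0.4685, 0.1011, 0.0581], 0.6)]
top yellow_bottle []
top cradle_axis [([0.4634, 0.1023, 0.0546], 0.78)]
top reading_point [([0.4633, 0.1016, 0.0792], 0.94), ([0.5305, -0.3677, 0.0531], 0.67)]
```

View pics/c14.png

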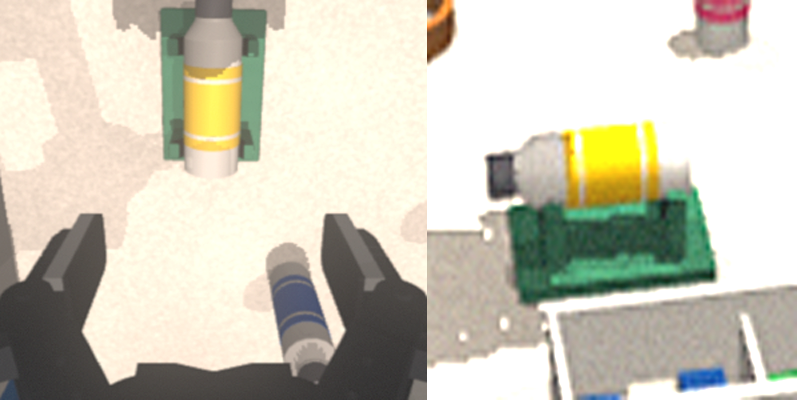

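View pics/w14.png

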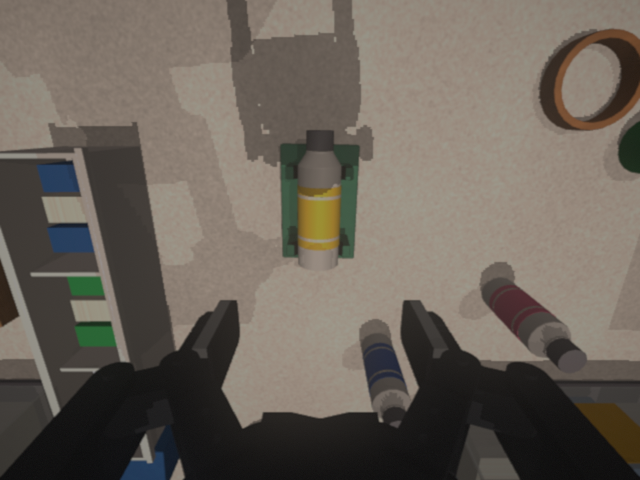

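Bottle lies in the cradle with the label (rows 187–248 at column 320) between the saddles (rows 172 and 243). A quick geometric check on the centring, then on to the magnifier.

Run:
```python
from h import *
s=robot.observe();c=robot.camera("wrist")
for v in (187,248): print(fproj(c,s,(320,v),.077))
for u,v in ((281,145),(360,145),(354,257),(283,257)): print(fproj(c,s,(u,v),.012))
for u,v in((320,131),(318,269)): print("axis",fproj(c,s,(u,v),.060))
go(0.528,-0.366,0.22,np.pi+0.26)
```

```text
[0.4299105  0.10288075 0.077     ]
[0.48758926 0.10304806 0.077     ]
[0.39702435 0.06210497 0.012     ]
[0.39680563 0.14452602 0.012     ]
[0.5222426  0.14271157 0.012     ]
[0.52248035 0.06011378 0.012     ]
axis [0.38270915 0.10274693 0.06      ]
axis [0.51657051 0.1010942  0.06      ]
clock 17.25 pos [0.4619 0.1039 0.2131] rot [-3.141 -0.006 -3.139] F [-0.4  0.4  0.3] grip 74.9 -> t [ -64.8 -470.    -7.1] turn -0.25743179725157894
```

{"api": "step_arm", "payload": {"commands": [{"tx": -8,"ty": -50,"tz": -10,"turn": -0.05},{"tx": -16,"ty": -100,"tz": -10,"turn": -0.1},{"tx": -24,"ty": -150,"tz": -10,"turn": -0.15},{"tx": -32,"ty": -200,"tz": -10,"turn": -0.2},{"tx": -40,"ty": -250,"tz": -10,"turn": -0.26},{"tx": -48,"ty": -300,"tz": -10,"turn": -0.26},{"tx": -56,"ty": -350,"tz": -10,"turn": -0.26},{"tx": -64,"ty": -400,"tz": -10,"turn": -0.26},{"tx": -66,"ty": -440,"tz": -10,"turn": -0.26},{"tx": -66,"ty": -470,"tz": -10,"turn": -0.26}], "grip": 60}}

```text
clock: 18.25
ee_pos: [0.5294, -0.3697, 0.2227]
tool_rot: [-3.141, -0.005, -2.881]
force: [0.6, 0.6, 0.2]
grip_width: 0.708
```

Run:
```python
from h import *
c=snap("wrist","w15"); robot.camera("top"); robot.camera("side")
for n in ("wrist","side","top"):
  for q in ("magnifier","lens","handle"):
    print(n,q,[(x["centre"],x["p"]) for x in robot.tip_of(n,q)])
go(0.528,-0.366,0.22,None)
```

```text
wrist magnifier [([0.525, -0.3628, 0.0365], 0.75)]
wrist lens []
wrist handle [([0.5222, -0.3661, 0.0559], 0.8)]
side magnifier [([0.5248, -0.362, 0.041], 0.86), ([0.2602, -0.4105, 0.0014], 0.4)]
side lens [([0.4426, -0.387, 0.0439], 0.57)]
side handle [([0.5256, -0.3666, 0.0507], 0.87), ([0.2584, -0.4121, 0.0084], 0.45)]
top magnifier [([0.2618, -0.4112, -0.0059], 0.97), ([0.5262, -0.3597, 0.0412], 0.75)]
top lens [([0.213, -0.4499, -0.0005], 0.97), ([0.4476, -0.3901, 0.0396], 0.86), ([0.6574, 0.1771, 0.0005], 0.47)]
top handle [([0.2615, -0.4114, 0.0059], 0.85), ([0.5283, -0.3676, 0.0511], 0.69)]
clock 18.85 pos [ 0.5294 -0.3651  0.2231] rot [ 3.14  -0.005 -2.878] F [ 1.   0.4 -0.7] grip 60.0 -> t [ 1.5 -0.5  3.1] turn None
```

View pics/w15.png

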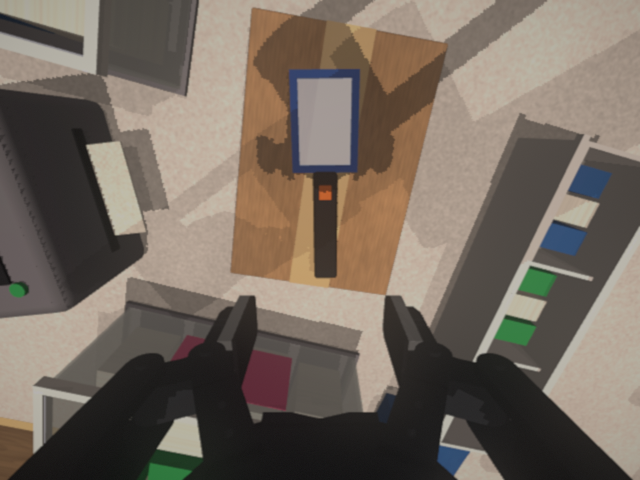

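Run:
```python
from h import *
s=robot.observe();c=robot.camera("wrist")
L=[fproj(c,s,p,.05) for p in((290,70),(359,70),(357,172),(293,172))]
H=[fproj(c,s,p,.064) for p in((314,180),(337,180),(336,277),(315,277))]
for p in L+H: print(p.round(4))
l=np.mean(L,0); e=(H[2]+H[3])/2; v=e-l; print("lens",l,"end",e,"ang",np.arctan2(v[1],v[0]),"len",np.linalg.norm(v[:2]))
u=v[:2]/np.linalg.norm(v[:2]); print("grip", e[:2]-.07*u, l[:2]+.085*u)
go(*(l[:2]+.085*u),0.1,np.pi+np.arctan2(v[1],v[0]))
```

```text
[ 0.4097 -0.4264  0.05  ]
[ 0.3935 -0.3664  0.05  ]
[ 0.4807 -0.3414  0.05  ]
[ 0.4971 -0.4024  0.05  ]
[ 0.4973 -0.3807  0.064 ]
[ 0.4916 -0.3595  0.064 ]
[ 0.5891 -0.3326  0.064 ]
[ 0.5949 -0.3538  0.064 ]
lens [ 0.44525526 -0.38414427  0.05      ] end [ 0.5919994  -0.34318984  0.064     ] ang 0.2721622065070795 len 0.15235192082518345
grip [ 0.52457596 -0.36200687] [ 0.52712657 -0.36129502]
clock 18.9 pos [ 0.5294 -0.3653  0.2231] rot [ 3.14  -0.005 -2.878] F [-0.2 -0.3  0.2] grip 59.9 -> t [  0.5   4.3 123.1] turn -0.008744729475486324
```

{"api": "step_arm", "payload": {"commands": [{"tx": 1,"ty": 4,"tz": 40,"turn": -0.01},{"tx": 1,"ty": 4,"tz": 80,"turn": -0.01},{"tx": 1,"ty": 4,"tz": 115,"turn": -0.01},{"tx": 1,"ty": 4,"tz": 145,"turn": -0.01},{"tx": 1,"ty": 4,"tz": 160,"turn": -0.01},{"tx": 1,"ty": 4,"tz": 160,"turn": -0.01}]}}

```text
clock: 19.5
ee_pos: [0.5252, -0.3605, 0.061]
tool_rot: [3.137, -0.008, -2.868]
force: [0.1, 0.7, 0.2]
grip_width: 0.703
```

Run:
```python
from h import *
go(0.526,-0.362,0.036,np.pi+.272)
combo("c16",(270,380,310,430))
```

```text
clock 19.5 pos [ 0.5252 -0.3605  0.061 ] rot [ 3.137 -0.008 -2.868] F [0.1 0.7 0.2] grip 60.1 -> t [-0.6 -1.8 25. ] turn 0.0016037935586465935
```

View pics/c16.png

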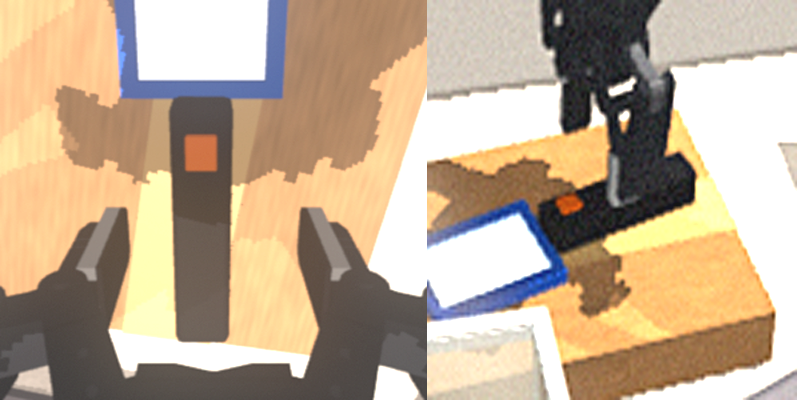

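{"api": "step_arm", "payload": {"commands": [{"tx": 0,"ty": -3,"tz": 6,"turn": 0},{"tx": 0,"ty": -3,"tz": 12,"turn": 0},{"tx": 0,"ty": -3,"tz": 18,"turn": 0},{"tx": 0,"ty": -3,"tz": 18,"turn": 0}]}}

```text
clock: 20.0
ee_pos: [0.5274, -0.3648, 0.0453]
tool_rot: [3.14, -0.005, -2.868]
force: [-0.1, -0.4, 0.4]
grip_width: 0.706
```

Run:
```python
from h import *
go(0.526,-0.362,0.036,np.pi+.272)
combo("c17",(290,370,330,420))
```

```text
clock 20.0 pos [ 0.5274 -0.3648  0.0453] rot [ 3.14  -0.005 -2.868] F [-0.1 -0.4  0.4] grip 60.3 -> t [0.5 3.  9.3] turn 0.0014435141288302589
```

View pics/c17.png

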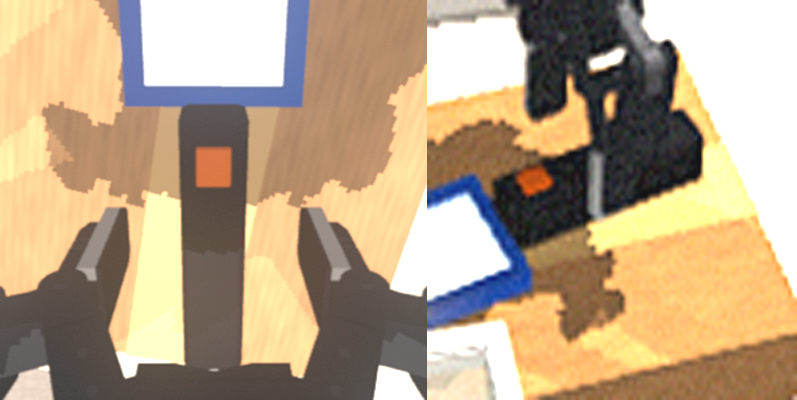

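Run:
```python
from h import *
s=robot.observe();c=robot.camera("side")
f=240/np.tan(np.radians(c["fov_y"]/2)); K=np.array([[f,0,c["cx"]],[0,f,c["cy"]],[0,0,1.]])
R=Ro.from_euler('xyz',s["tool_rot"]).as_matrix()
for a in(-30,-36,-42):
  for xx in (0,11):
    p0=s["ee_pos"]+R@np.array([xx/1000,a/1000,0])
    print(a,xx,[(z,cv2.projectPoints(np.array([[p0[0],p0[1],z]]),c["rvec"],c["tvec"],K,None)[0].ravel().round(1).tolist()) for z in(.04,.05,.06,.07)])
```

```text
-30 0 [(0.04, [372.1, 341.1]), (0.05, [372.2, 337.4]), (0.06, [372.4, 333.7]), (0.07, [372.6, 330.0])]
-30 11 [(0.04, [367.3, 342.7]), (0.05, [367.4, 339.0]), (0.06, [367.6, 335.3]), (0.07, [367.8, 331.6])]
-36 0 [(0.04, [373.5, 343.0]), (0.05, [373.7, 339.3]), (0.06, [373.9, 335.6]), (0.07, [374.1, 331.8])]
-36 11 [(0.04, [368.7, 344.6]), (0.05, [368.9, 340.9]), (0.06, [369.1, 337.2]), (0.07, [369.2, 333.4])]
-42 0 [(0.04, [375.0, 344.8]), (0.05, [375.2, 341.2]), (0.06, [375.4, 337.4]), (0.07, [375.6, 333.7])]
-42 11 [(0.04, [370.1, 346.5]), (0.05, [370.3, 342.8]), (0.06, [370.5, 339.1]), (0.07, [370.7, 335.3])]
```

{"api": "step_arm", "payload": {"commands": [{"tx": 0,"ty": 0,"tz": 4,"turn": 0},{"tx": 0,"ty": 0,"tz": 8,"turn": 0},{"tx": 0,"ty": 0,"tz": 12,"turn": 0},{"tx": 0,"ty": 0,"tz": 12,"turn": 0}]}}

```text
clock: 20.55
ee_pos: [0.5273, -0.3647, 0.0332]
tool_rot: [3.14, -0.006, -2.868]
force: [0.7, -0.2, 0.1]
grip_width: 0.705
```

{"api": "step_arm", "payload": {"commands": [{"tx": 0,"ty": 0,"tz": 0,"turn": 0},{"tx": 0,"ty": 0,"tz": 0,"turn": 0},{"tx": 0,"ty": 0,"tz": 0,"turn": 0},{"tx": 0,"ty": 0,"tz": 0,"turn": 0},{"tx": 0,"ty": 0,"tz": 0,"turn": 0},{"tx": 0,"ty": 0,"tz": 0,"turn": 0}], "grip": 10, "newtons": 70}}

```text
clock: 21.15
ee_pos: [0.5275, -0.3649, 0.0335]
tool_rot: [3.141, -0.005, -2.868]
force: [0.1, 1.0, 4.1]
grip_width: 0.256
```

Run:
```python
from h import *
go(0.526,-0.362,0.036,np.pi+.272)
combo("c18",(290,370,330,420))
```

```text
clock 21.15 pos [ 0.5275 -0.3649  0.0335] rot [ 3.141 -0.005 -2.868] F [0.1 1.  4.1] grip 21.9 -> t [ 0.7  3.2 -2.5] turn 0.001556923697163981
```

View pics/c18.png

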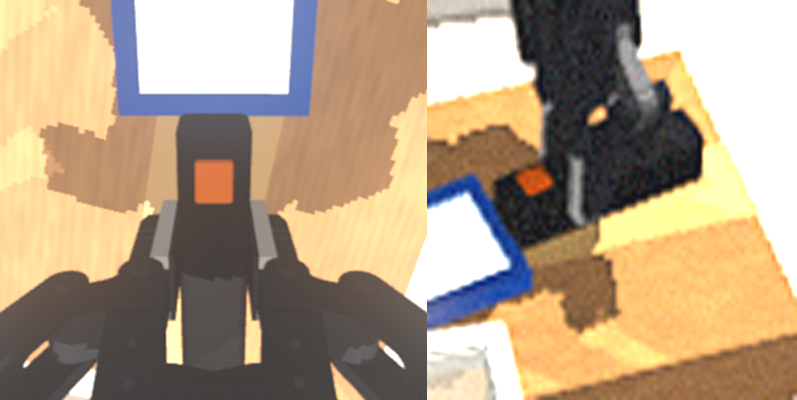

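{"api": "step_arm", "payload": {"commands": [{"tx": 0,"ty": 0,"tz": -8,"turn": 0},{"tx": 0,"ty": 0,"tz": -18,"turn": 0},{"tx": 0,"ty": 0,"tz": -40,"turn": 0},{"tx": 0,"ty": 0,"tz": -70,"turn": 0},{"tx": 0,"ty": 0,"tz": -100,"turn": 0},{"tx": 0,"ty": 0,"tz": -125,"turn": 0},{"tx": 0,"ty": 0,"tz": -125,"turn": 0}]}}

```text
clock: 21.95
ee_pos: [0.5305, -0.3667, 0.1633]
tool_rot: [-3.136, -0.001, -2.868]
force: [-0.3, -1.4, 0.1]
grip_width: 0.262
```

Run:
```python
from h import *
go(0.55,0.104,0.16,np.pi)
combo("c19",(220,370,290,450))
for n in ("wrist","side"):
  for q in ("magnifier","lens","handle"):
    print(n,q,[(x["centre"],x["p"]) for x in robot.tip_of(n,q)])
```

```text
clock 21.95 pos [ 0.5305 -0.3667  0.1633] rot [-3.136e+00 -1.000e-03 -2.868e+00] F [-0.3 -1.4  0.1] grip 22.4 -> t [-146.   448.     0.6] turn 0.2736120868515206
wrist magnifier [([0.522, -0.3641, 0.1839], 0.61)]
wrist lens [([0.4488, -0.391, 0.1667], 0.77)]
wrist handle [([0.5252, -0.3691, 0.1844], 0.7)]
side magnifier [([0.5311, -0.3612, 0.1716], 0.56), ([0.2597, -0.4116, 0.0002], 0.54)]
side lens [([0.4475, -0.3888, 0.1673], 0.72)]
side handle [([0.5289, -0.3663, 0.1783], 0.84), ([0.2595, -0.4107, 0.0105], 0.46)]
```

View pics/c19.png

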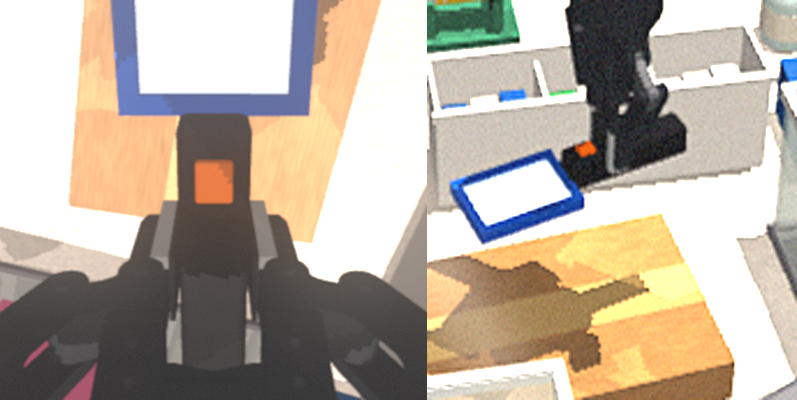

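{"api": "step_arm", "payload": {"commands": [{"tx": -8,"ty": 25,"tz": 0,"turn": 0.02},{"tx": -20,"ty": 60,"tz": -3,"turn": 0.05},{"tx": -36,"ty": 105,"tz": -3,"turn": 0.08},{"tx": -51,"ty": 150,"tz": -3,"turn": 0.11},{"tx": -66,"ty": 195,"tz": -3,"turn": 0.14},{"tx": -81,"ty": 240,"tz": -3,"turn": 0.17},{"tx": -96,"ty": 285,"tz": -3,"turn": 0.2},{"tx": -111,"ty": 330,"tz": -3,"turn": 0.23},{"tx": -125,"ty": 375,"tz": -3,"turn": 0.26},{"tx": -136,"ty": 410,"tz": -3,"turn": 0.274}]}}

```text
clock: 23.35
ee_pos: [0.5471, 0.0699, 0.16]
tool_rot: [3.14, -0.008, 3.141]
force: [-0.9, -0.6, -1.7]
grip_width: 0.257
```

Run:
```python
from h import *
go(0.55,0.1035,0.12,np.pi)
```

```text
clock 23.35 pos [0.5471 0.0699 0.16  ] rot [ 3.14  -0.008  3.141] F [-0.9 -0.6 -1.7] grip 21.9 -> t [-3.2 33.6 40. ] turn -0.0006001283183554307
```

{"api": "step_arm", "payload": {"commands": [{"tx": -1,"ty": 12,"tz": 5,"turn": 0},{"tx": -2,"ty": 24,"tz": 15,"turn": 0},{"tx": -3,"ty": 34,"tz": 25,"turn": 0},{"tx": -3,"ty": 34,"tz": 35,"turn": 0},{"tx": -3,"ty": 34,"tz": 40,"turn": 0},{"tx": -3,"ty": 34,"tz": 40,"turn": 0}]}}

```text
clock: 23.95
ee_pos: [0.5489, 0.1027, 0.1187]
tool_rot: [3.141, -0.011, 3.14]
force: [0.1, -0.3, -1.7]
grip_width: 0.259
```

Run:
```python
from h import *
c=snap("wrist","w20"); d=snap("side","s20"); t=snap("top","t20")
combo("c20",(170,270,250,360))
tt=cv2.resize(t["frame"][150:300,200:350,::-1],(600,600)); cv2.imwrite("pics/t20z.png",tt)
for n in ("wrist","side","top"):
  for q in ("lens","handle","magnifier","yellow_bottle_label","reading_point","cradle_axis","yellow_bottle"):
    print(n,q,[(x["centre"],x["p"]) for x in robot.tip_of(n,q)])
go(0.55,0.1035,0.0955,np.pi)
```

```text
wrist lens [([0.4633, 0.1041, 0.1269], 0.89)]
wrist handle [([0.5429, 0.1047, 0.143], 0.6)]
wrist magnifier [([0.5481, 0.107, 0.1234], 0.97)]
wrist yellow_bottle_label [([0.6628, 0.1809, 0.0051], 0.26)]
wrist reading_point []
wrist cradle_axis []
wrist yellow_bottle []
side lens [([0.4659, 0.1007, 0.13], 0.66)]
side handle [([0.5502, 0.1037, 0.1401], 0.7), ([0.2591, -0.412, 0.0095], 0.56)]
side magnifier [([0.5502, 0.1053, 0.1298], 0.78), ([0.2589, -0.4125, 0.0019], 0.62)]
side yellow_bottle_label [([0.4635, 0.1013, 0.0589], 0.89)]
side reading_point []
side cradle_axis [([0.4651, 0.106, 0.0576], 0.96), ([0.5819, 0.3278, -0.0061], 0.28), ([0.6655, 0.183, 0.0018], 0.19)]
side yellow_bottle [([0.5162, 0.1035, 0.0565], 0.8)]
top lens [([0.4686, 0.1016, 0.1237], 0.88)]
top handle [([0.2617, -0.415, 0.0065], 0.89), ([0.5515, 0.0995, 0.138], 0.63)]
top magnifier [([0.5485, 0.1036, 0.1258], 0.77), ([0.2595, -0.4134, -0.0007], 0.56)]
top yellow_bottle_label []
top reading_point [([0.4652, 0.1043, 0.0793], 0.74), ([0.4878, -0.3713, -0.0028], 0.55)]
top cradle_axis [([0.549, 0.1, 0.1381], 0.73), ([0.4584, 0.1035, 0.056], 0.72)]
top yellow_bottle [([0.4635, 0.1046, -0.0016], 0.6)]
clock 25.25 pos [0.5498 0.1039 0.12  ] rot [ 3.14  -0.008  3.141] F [-0.7 -0.2 -0.4] grip 22.2 -> t [-0.4 -0.5 24.5] turn -0.0005636101117132419
```

View pics/c20.png

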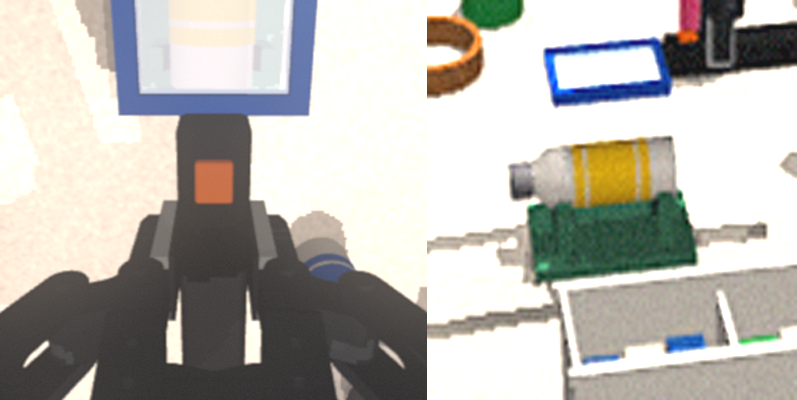

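View pics/t20z.png

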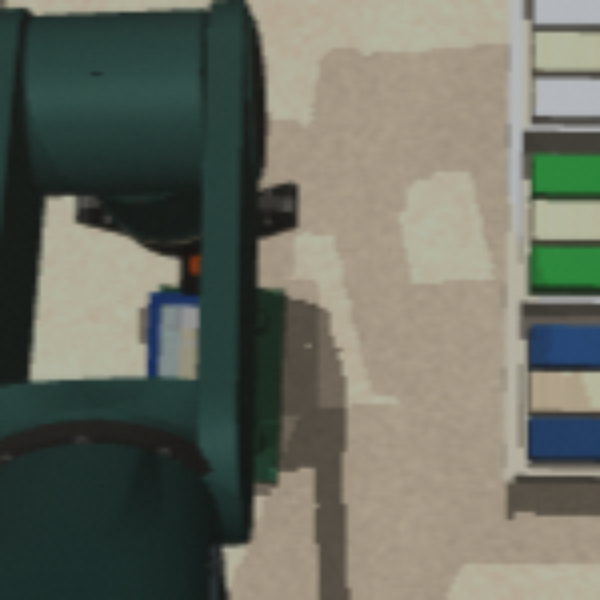

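{"api": "step_arm", "payload": {"commands": [{"tx": 0,"ty": 0,"tz": 6,"turn": 0},{"tx": 0,"ty": 0,"tz": 12,"turn": 0},{"tx": 0,"ty": 0,"tz": 18,"turn": 0},{"tx": 0,"ty": 0,"tz": 23,"turn": 0},{"tx": 0,"ty": 0,"tz": 23,"turn": 0},{"tx": 0,"ty": 0,"tz": 23,"turn": 0}]}}

```text
clock: 25.85
ee_pos: [0.5495, 0.1039, 0.0967]
tool_rot: [3.14, -0.009, 3.141]
force: [1.6, 0.5, -0.7]
grip_width: 0.258
```

Run:
```python
from h import *
c=snap("wrist","w21"); d=snap("side","s21"); robot.camera("top")
combo("c21",(170,270,250,360))
for n in ("wrist","side","top"):
  for q in ("lens","handle","magnifier","yellow_bottle_label","reading_point","yellow_bottle","pink_bottle","blue_bottle"):
    print(n,q,[(x["centre"],x["p"]) for x in robot.tip_of(n,q)][:2])
go(0.55,0.1035,0.0955,np.pi)
```

```text
wrist lens [([0.466, 0.1029, 0.1003], 0.69)]
wrist handle [([0.5443, 0.1013, 0.119], 0.97), ([0.462, 0.1037, 0.1024], 0.37)]
wrist magnifier [([0.547, 0.1102, 0.1004], 0.61)]
wrist yellow_bottle_label []
wrist reading_point []
wrist yellow_bottle []
wrist pink_bottle [([0.5811, 0.3317, 0.002], 0.89)]
wrist blue_bottle [([0.6619, 0.1776, 0.0037], 0.6)]
side lens [([0.4634, 0.1059, 0.1051], 0.66)]
side handle [([0.5485, 0.1042, 0.1141], 0.84), ([0.5511, 0.1035, 0.1024], 0.69)]
side magnifier [([0.5499, 0.1094, 0.1052], 0.67), ([0.2595, -0.414, -0.0009], 0.61)]
side yellow_bottle_label [([0.4624, 0.1003, 0.057], 0.94)]
side reading_point [([0.461, 0.1043, 0.1036], 0.67)]
side yellow_bottle [([0.5173, 0.1034, 0.0563], 0.83)]
side pink_bottle [([0.5779, 0.3274, -0.001], 0.51)]
side blue_bottle [([0.6607, 0.1791, 0.0009], 0.95)]
top lens [([0.2138, -0.4497, -0.0014], 0.79), ([0.464, 0.1034, 0.1016], 0.55)]
top handle [([0.262, -0.4156, 0.0048], 0.93), ([0.5491, 0.1034, 0.1185], 0.53)]
top magnifier [([0.2598, -0.4102, -0.0044], 0.65), ([0.5468, 0.1064, 0.1055], 0.63)]
top yellow_bottle_label [([0.4633, 0.1026, 0.0796], 0.46)]
top reading_point []
top yellow_bottle []
top pink_bottle [([0.4658, 0.1029, 0.1019], 0.72), ([0.5785, 0.332, 0.001], 0.63)]
top blue_bottle []
clock 27.3 pos [0.5496 0.104  0.097 ] rot [ 3.14  -0.008  3.141] F [-0.6  0.1 -0.9] grip 21.8 -> t [-0.4 -0.5  1.5] turn -0.0005954883287562218
```

View pics/c21.png

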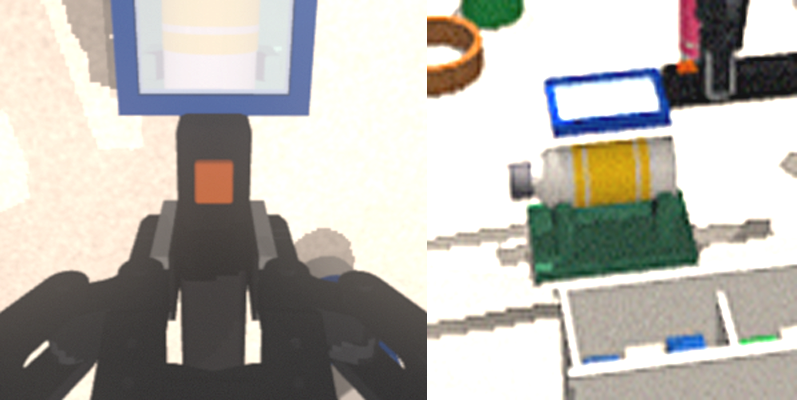

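View pics/w21.png

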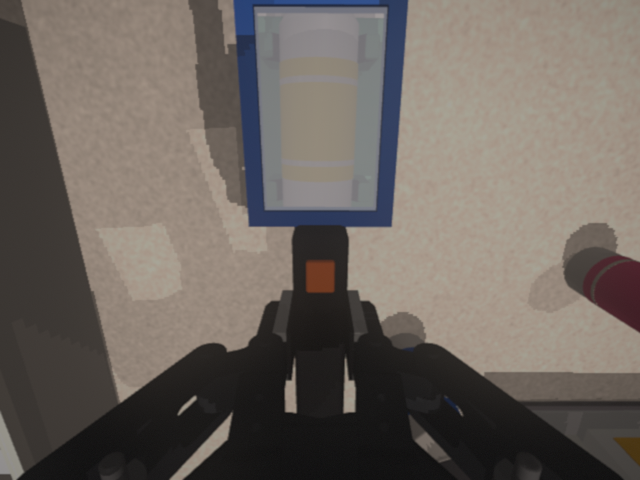

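The lens is over the label: in the wrist view the label (rows 58–182, columns 280–357) sits centred in the frame, about 25 mm clear. Lens estimates average (0.4645, 0.104, 0.1025) against a reading point of about (0.465, 0.1035, 0.077). Handing in.

Run:
```python
from h import *
print(robot.job_done()); go(0.55,0.1035,0.0955,np.pi)
```

```text
the job is handed in; nothing more can be done
None
the job is handed in; nothing more can be done
```

The job is handed in at about 27 s of the 67 s allowed. The yellow-labelled bottle lies in the cradle, and the magnifier is held over its label. No verdict was reported, so what follows is my own last checks.

**What I did:**
- **Bottle:** The tool could not tilt, so I gripped the bottle near its top and pivoted it down on its foot edge on the bench. I then regripped it at the label, lowered it into the cradle with the cap towards the robot, and let go.
- **Magnifier:** I took the larger magnifier by its handle and carried it over the tub. By my estimate its underside was about 70 mm above the rim.

**Last checks:**

| Check | Result |
|---|---|
| Label against the cradle's middle | about 1 mm off in the wrist view; detector readings within 3–4 mm |
| Lens against the reading point, sideways | about 1 mm off on average |
| Lens height above the label | about 25 mm |
| Magnifier level and in line with the cradle | about 0.01 rad on each, from the tool pose and cradle edges |
| Magnifier grip | about 22 mm opening, no sign of contact in the wrist force |
| Pink and blue bottles | within 3–4 mm of their first positions, upright in the pictures |

**What disagreed or went wrong:**
- **Fingertip height:** The fingertips looked about 28 mm higher than the stated TCP offset implies. The first grip caught the bottle's shoulder and had to be redone lower. After that I set heights from the pictures and the force reading.
- **Wrist camera:** Its absolute positions differed from the fixed cameras by about 5 mm. I used it only to compare things seen in the same picture.

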